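Line up the riser patterns by size on the setting-out board

ROBOT

A 6-joint arm with a two-finger parallel gripper is mounted at the origin on the work surface. World frame = base frame: x ahead of the robot, y to its left, z up, the work surface at z = 0. Lengths are in m, angles in rad, forces in N, time in s.
With the tool pointing down it reaches from about 0.325 to 0.85 m from the base axis. Payload 4.4 kg.
Tool frame: the origin (TCP) lies on the mounting face of the last link; the fingertips stand 199 mm ahead of it and the grasp point (between the pads) lies 180 mm ahead of it (pinch_z is the z of the grasp point in the tool frame, in m); z points along the fingers, y is the line along which they close (so a half turn about z gives the same grasp; the last joint's range is limited). The gripper opens to 94 mm and grips with 3 to 60 N. Pads are 16 mm wide; open, the fingers measure 119 mm over their backs; the gripper's body (75 mm by 177 mm) begins 78 mm behind the grasp point.
Start: joints at [0.985, 0.207, 1.542, -0, 1.393, -0.15], TCP at [0.243, 0.521, 0.405] pointing down, gripper open.
Joint ranges: [-2.73, 2.73], [-0.86, 2.22], [0.23, 2.46], [-1.11, 4.25], [0.08, 2.63], [-2.82, 2.82]. Speed limits (rad/s): [2.79, 2.79, 3.14, 3.14, 3.14, 3.14].

INTERFACE

Orientations are given as [roll, pitch, yaw] about the fixed x, y, z axes, in that order (R = Rz(yaw) Ry(pitch) Rx(roll)).
In Python, from rig import * gives the robot as it stands.
- The arm moves only by the tool drive_tool, never from a script. Its argument "plan" is a list of rows, each a list of 6 numbers: the shift along the tool's x, y, z in units of 30 mm (1.0 is 30 mm), then the turn, a rotation vector about the tool's x, y, z in units of 6 degrees (1.0 is 6 degrees). A call has 1 to 10 rows; each row shifts and turns the commanded pose from where the row before left it, along the tool's axes as they then stand; what a row does not reach is not made up. A row lasts 1/8 s, in which the tool goes at most 62.5 mm and 10.7 degrees, less where a joint would pass 70% of its speed; a pose out of reach is approached as far as the arm can. A call is refused whole if a number of a shift passes 1 or a number of a turn 1, either way. A call with a gripper value outside its range is refused whole. "gripper" is the opening, from 0 (shut) to 1 (fully open), set as the call begins (left out, the last holds). The fingers move at their own pace and stop on an object; "squeeze" is the grip in N (left out, the last holds). Time passes only in rows, so rows that do not move let the fingers close. It gives the time, the measured TCP pose, the force, the opening and the grip force at its end, in the units of the state.
- read_state(): the state, without advancing time (a new reading comes with each control period).
- read_camera(name): name is "scene" or "top"; returns the picture (384x512x3 uint8, red, green, blue); there is no depth.
- camera_params(name): a dict with "fx", "fy", "cx", "cy" (pixels), "rvec" (rotation vector, rad) and "tvec" (3), from world to camera coordinates, as OpenCV has them. Camera axes: x right, y down, z forward; pixel columns grow to the right and rows downward; lengths in m; the calibration is good to about 2 mm. A picture is of the moment at which its call begins. camera_params takes no time and is no camera call.
- close_job(): hands the job in; it is judged then, once.
The state is a dict: "time_s": time; "q": joint angles; "dq": joint speeds; "effort": joint torques, N m; "tool_pos": TCP position; "tcp_rot": TCP orientation; "ft_force": force on the tool from outside, world axes, zero at the start; "torque": the same for the moment, N m; "gripper_width": opening from 0.0 (shut) to 1.0 (fully open); "grasp_force": force on a finger pad.
Only numpy, scipy, OpenCV 4.12 (cv2) and the standard library are available. Lean on these libraries where they do the work, as an engineer would, in place of code of your own. Each camera call takes 0.05 s, during which the arm holds its last target. There are 200 camera calls.

TASK

Stand the four red riser patterns upright on the plywood setting-out board, one centred on each round mark, in order of size: the smallest on the mark next to the yellow block, then steadily bigger, with the largest on the mark next to the blue block. Leave all four standing there, let go and still.

Things in the scene. Friction and masses are not known exactly. Their poses are not given: they have to be found in the camera images.
- riser26_center (a point): The smallest of four loose riser patterns: plain upright round plugs of painted wood, oxide-red with a thin black band near the foot and a small brass disc in the top; this one is 26 mm in diameter and 44 mm tall. The point is its centre, half-way up; z points up its axis. It starts upright on the bench.
- riser36_center (a point): The second smallest of four loose riser patterns: plain upright round plugs of painted wood, oxide-red with a thin black band near the foot and a small brass disc in the top; this one is 36 mm in diameter and 54 mm tall. The point is its centre, half-way up; z points up its axis. It starts upright on the bench.
- riser46_center (a point): The second largest of four loose riser patterns: plain upright round plugs of painted wood, oxide-red with a thin black band near the foot and a small brass disc in the top; this one is 46 mm in diameter and 64 mm tall. The point is its centre, half-way up; z points up its axis. It starts upright on the bench.
- riser56_center (a point): The largest of four loose riser patterns: plain upright round plugs of painted wood, oxide-red with a thin black band near the foot and a small brass disc in the top; this one is 56 mm in diameter and 74 mm tall. The point is its centre, half-way up; z points up its axis. It starts upright on the bench.
- mark_a: One of four equal round marks, a flat dark grey disc with a white rim, 68 mm across, painted in a straight row, 85 mm apart, on a fixed plywood board (90 mm by 430 mm, 18 mm thick) that lies flat on the bench. Origin: centre of the mark on the board's top face, 18 mm above the bench; z up, y along the row, x across it. The letter says nothing about its place in the row.
- mark_b: One of four equal round marks, a flat dark grey disc with a white rim, 68 mm across, painted in a straight row, 85 mm apart, on a fixed plywood board (90 mm by 430 mm, 18 mm thick) that lies flat on the bench. Origin: centre of the mark on the board's top face, 18 mm above the bench; z up, y along the row, x across it. The letter says nothing about its place in the row.
- mark_c: One of four equal round marks, a flat dark grey disc with a white rim, 68 mm across, painted in a straight row, 85 mm apart, on a fixed plywood board (90 mm by 430 mm, 18 mm thick) that lies flat on the bench. Origin: centre of the mark on the board's top face, 18 mm above the bench; z up, y along the row, x across it. The letter says nothing about its place in the row.
- mark_d: One of four equal round marks, a flat dark grey disc with a white rim, 68 mm across, painted in a straight row, 85 mm apart, on a fixed plywood board (90 mm by 430 mm, 18 mm thick) that lies flat on the bench. Origin: centre of the mark on the board's top face, 18 mm above the bench; z up, y along the row, x across it. The letter says nothing about its place in the row.
- yellow_block: A low yellow block, 70 mm across the row, 20 mm along it, 14 mm high, fixed on the board at one end of the row of marks, its centre 62.5 mm beyond the centre of the last mark; it shows the small end of the row and can be at either end. Origin: centre of its underside, on the board's top face.
- blue_block: A low blue block, 70 mm across the row, 20 mm along it, 14 mm high, fixed on the board at one end of the row of marks, its centre 62.5 mm beyond the centre of the last mark; it shows the large end of the row and can be at either end. Origin: centre of its underside, on the board's top face.
Not all that is in view belongs to the job. What is shaped like the part that bears riser46_center but purple or turquoise is not meant.

How it is judged:
By the outcome, as a careful person would: the job done as asked, in the order asked, and still so for the second after the job is handed in, with the robot touching nothing.
It also fails if it takes over 99 s, if anything falls off the work surface, if the arm or the gripper's body presses on something with over 40 N, if the wrist force passes 120 N, or if a joint passes its speed limit or range.

## Working session

There is one attempt and no reset: what is moved stays moved. The work goes in short steps, Python scripts to look and compute and a tool call to move; the robot and the scene stay as the last step left them, time stands still between calls to the robot, and variables do not carry over. Pictures are saved under pics/ and viewed, at most 14 in all, crops included, and the job is handed in when it is done.

Besides the shell and the picture viewer there is one more tool, called after "Emit:" by a JSON object that holds its "name" and its "arguments", one argument or row to a line. drive_tool: Moves the arm, as the interface text tells. Its arguments: {"type":"object","properties":{"plan":{"type":"array","items":{"type":"array","items":{"type":"number"}}},"gripper":{"type":"number"},"squeeze":{"type":"number"}},"required":["plan"]}

```bash
mkdir -p pics; python3 - <<'E'
from rig import *
import cv2
s=read_state(); print(s)
for n in("scene","top"):
    im=read_camera(n); cv2.imwrite(f"pics/{n}0.png",im[:,:,::-1]); print(camera_params(n))
    cv2.imwrite(f"pics/{n}0b.png",cv2.resize(im[:,:,::-1],(800,600),interpolation=cv2.INTER_CUBIC))
E
```

```text
{'time_s': 0.0, 'q': array([ 9.84500659e-01,  2.07452992e-01,  1.54289652e+00, -2.85085715e-05,
        1.39349281e+00, -1.50535574e-01]), 'dq': array([-0.0018014 ,  0.00044182, -0.00077343,  0.00133777,  0.00036667,
       -0.00046514]), 'effort': array([-9.00243072e-05, -3.70868003e+01, -2.81416619e+01,  6.97440980e-02,
        3.59256228e-02, -1.51444947e-04]), 'tool_pos': array([0.2425488 , 0.52096336, 0.40349881]), 'tcp_rot': array([-3.13936422e+00, -3.09644074e-04,  2.70583727e+00]), 'ft_force': array([-0.11897569,  0.39078271,  0.92654697]), 'torque': array([ 0.02383153, -0.00260915, -0.00124666]), 'grasp_force': 0.0, 'gripper_width': 0.9974650902605303}
{'fx': 407.27101578308867, 'fy': 407.27101578308867, 'cx': 251.502639243955, 'cy': 191.80587254252177, 'rvec': array([ 1.47975149,  2.0631043 , -0.89133399]), 'tvec': array([ 0.14231574, -0.31058964,  1.47213383])}
{'fx': 435.6243871460716, 'fy': 435.6243871460716, 'cx': 258.91591369254013, 'cy': 192.29322419499778, 'rvec': array([ 2.13745176, -2.12619816,  0.14328638]), 'tvec': array([0.04914487, 0.54760536, 1.16383784])}
```

View pics/top0b.png

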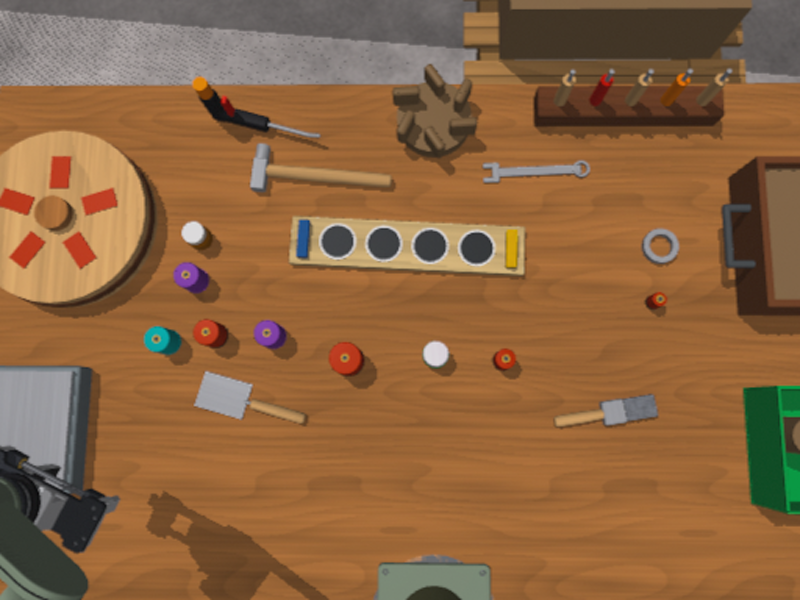

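View pics/scene0b.png

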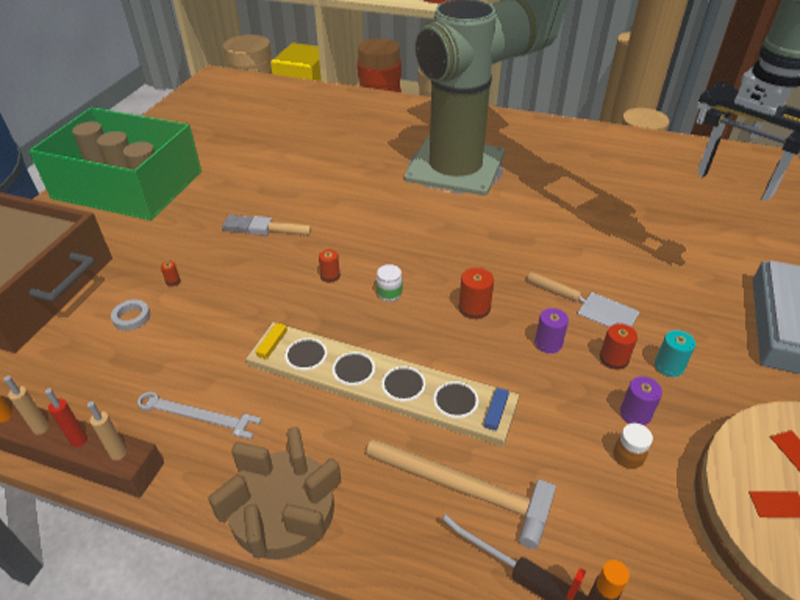

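Top view (800x600 scale): the four red plugs are at (206,332), (346,358), (505,358) and (657,299). The marks are at (337,241), (384,243), (430,245) and (477,247), with blue on the left and yellow on the right. 

Possible confusions: purple (268,334) and (188,276), turquoise (158,339), white jars (194,234) and (436,353), and the red handle (603,86). I choose the four red plugs; the 46 is (206,332). Next I'll check them in a close crop.

```bash
cat > h.py <<'E'
import numpy as np, cv2
from rig import *
def ray(n,uv,z):
    p=camera_params(n); R=cv2.Rodrigues(p["rvec"])[0]; t=p["tvec"]
    d=R.T@np.array([(uv[0]-p["cx"])/p["fx"],(uv[1]-p["cy"])/p["fy"],1]); c=-R.T@t
    return (c+d*(z-c[2])/d[2])[:2]
def proj(n,P):
    p=camera_params(n); return cv2.projectPoints(np.float64([P]),p["rvec"],p["tvec"],np.array([[p["fx"],0,p["cx"]],[0,p["fy"],p["cy"]],[0,0,1]]),None)[0].ravel()
E
python3 - <<'E'
from h import *
im=cv2.imread("pics/top0.png"); g=im.astype(int)
C={46:(132,212,.064),56:(221,229,.074),36:(323,229,.054),26:(420,191,.044)}
tiles=[]
for k,(u,v,h) in C.items():
    t=g[v-20:v+20,u-20:u+20]
    b,gr,r=t[...,0],t[...,1],t[...,2]
    red=(r>130)&(gr<70)
    m=red.astype(np.uint8); n,l,st,ce=cv2.connectedComponentsWithStats(m); i=1+np.argmax(st[1:,4])
    hull=cv2.convexHull(np.argwhere(l==i)[:,::-1].astype(np.int32)); hm=cv2.fillConvexPoly(np.zeros(m.shape,np.uint8),hull,1)
    y,x=np.nonzero((hm>0)&(gr>85))
    w=gr[y,x]-70
    br=(np.average(x,weights=w)+u-20,np.average(y,weights=w)+v-20) if len(x) else None
    print(k,"brass",br,len(x),ray("top",br,h) if br else None)
    tl=cv2.resize(im[v-20:v+20,u-20:u+20],(280,280),interpolation=cv2.INTER_NEAREST)
    cv2.putText(tl,f"{k} u{u-20} v{v-20}",(5,15),0,.5,(255,255,255),1); tiles.append(tl)
cv2.imwrite("pics/c.png",np.vstack([np.hstack(tiles[:2]),np.hstack(tiles[2:])]))
# marks: dark discs
m=(g[...].max(2)<80).astype(np.uint8); m[:140]=0;m[175:]=0
n,l,st,ce=cv2.connectedComponentsWithStats(m)
P=[]
for i in range(1,n):
    if st[i,4]>200 and 200<ce[i][0]<320: p=ray("top",ce[i],.018); P.append(p); print(ce[i],st[i,4],p)
P=np.array(P); print(np.linalg.norm(np.diff(P,axis=0),axis=1), P[-1]-P[0])
E
```

```text
46 brass (np.float64(131.1218773656321), np.float64(211.7433762301287)) 28 [0.48925142 0.39861831]
56 brass (np.float64(220.214693877551), np.float64(228.40979591836734)) 28 [0.44459373 0.1539955 ]
36 brass (np.float64(323.3210735586481), np.float64(229.18190854870775)) 23 [ 0.44543762 -0.12284247]
26 brass (np.float64(421.89768574908646), np.float64(190.8708891595615)) 21 [ 0.55278848 -0.39595638]
[215.78545455 153.69818182] 275 [0.66295237 0.17724961]
[245.17605634 155.24647887] 284 [0.65855962 0.09268691]
[274.9965035  156.78671329] 286 [0.65420995 0.00721935]
[304.76816609 158.12110727] 289 [ 0.65047919 -0.0777844 ]
[0.08467671 0.08557817 0.08508558] [-0.01247318 -0.25503401]
```

View pics/c.png

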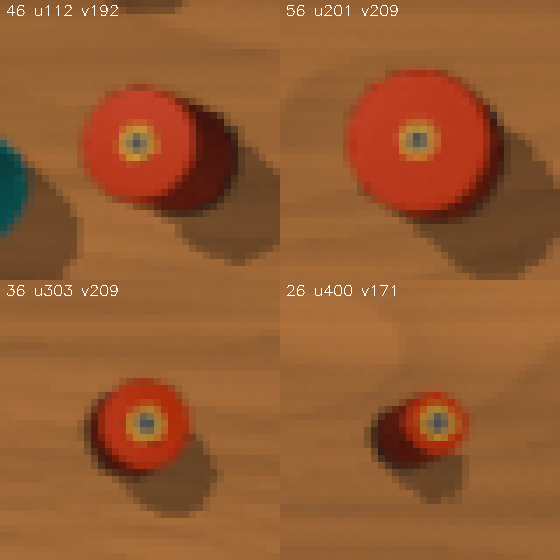

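The crop shows the four plugs cleanly red, with brass centres at about (131,212), (220,228), (323,229) and (422,191) in 512-px coordinates. Next: turn the tool so it closes along world x.

Emit:
{"name": "drive_tool", "arguments": {
  "plan": [
    [0, 0, 0.2, 0, 0, 1],
    [0, 0, 0.2, 0, 0, 1],
    [0, 0, 0.2, 0, 0, 1],
    [0, 0, 0.2, 0, 0, 1],
    [0, 0, 0.2, 0, 0, 1],
    [0, 0, 0.2, 0, 0, 1],
    [0, 0, 0.2, 0, 0, 1],
    [0, 0, 0.2, 0, 0, 1],
    [0, 0, 0.2, 0, 0, 1],
    [0, 0, 0.2, 0, 0, 1]
  ],
  "gripper": 0.7
}}

```text
time_s: 1.35
tool_pos: [0.2426, 0.521, 0.3438]
tcp_rot: [-3.141, 0.001, 1.655]
ft_force: [0.3, -0.0, -0.6]
gripper_width: 0.701
grasp_force: 0.0
```

```bash
cat >> h.py <<'E'
from scipy.spatial.transform import Rotation as Ro
R_={46:(.4893,.3986),56:(.4446,.1540),36:(.4454,-.1228),26:(.5528,-.3960)}
M_={56:(.6630,.1772),46:(.6586,.0927),36:(.6542,.0072),26:(.6505,-.0778)}
def go(x,y,z):
    "units to bring tool to grasp point (x,y,z), closing along world x"
    s=read_state(); R=Ro.from_euler("xyz",s["tcp_rot"]); T=Ro.from_euler("xyz",[np.pi,0,np.pi/2])
    d=R.inv().apply(np.array([x,y,z+.18])-s["tool_pos"])/.03
    w=np.degrees((R.inv()*T).as_rotvec())/6
    print("shift",d.round(2),"turn",w.round(2),"pos",s["tool_pos"].round(4),"f",s["ft_force"].round(1),"w",round(s["gripper_width"],3),"g",round(s["grasp_force"],1),"t",round(s["time_s"],1))
E
python3 -c "
from h import *
go(*R_[46],.14)
for n,uv in dict(turq=(101,217),pur=(171.5,213),pur2=(119,176)).items(): print(n,ray('top',uv,.064))"
```

```text
shift [-4.76  7.85  0.79] turn [-0.01  0.01  0.8 ] pos [0.2426 0.521  0.3438] f [ 0.3 -0.  -0.6] w 0.701 g 0.0 t 1.4
turq [0.47452192 0.4801866 ]
pur [0.48633781 0.28829134]
pur2 [0.58802412 0.43737218]
```

Emit:
{"name": "drive_tool", "arguments": {
  "plan": [
    [0, 0, 0, 0, 0, 0.8],
    [-0.45, 0.91, 0.09, 0, 0, 0],
    [-0.45, 0.91, 0.09, 0, 0, 0],
    [-0.45, 0.91, 0.09, 0, 0, 0],
    [-0.45, 0.91, 0.09, 0, 0, 0],
    [-0.45, 0.91, 0.09, 0, 0, 0],
    [-0.45, 0.91, 0.09, 0, 0, 0],
    [-0.45, 0.91, 0.09, 0, 0, 0],
    [-0.45, 0.91, 0.09, 0, 0, 0],
    [-0.45, 0.91, 0.09, 0, 0, 0]
  ]
}}

```text
time_s: 2.6
tool_pos: [0.4896, 0.4001, 0.3196]
tcp_rot: [-3.141, 0.001, 1.575]
ft_force: [-0.0, -0.1, -0.8]
gripper_width: 0.702
grasp_force: 0.0
```

```bash
python3 -c "
from h import *
go(*R_[46],.035)
im=read_camera('top');cv2.imwrite('pics/d.png',cv2.resize(im[140:260,60:220,::-1],(800,600)))
im=read_camera('scene');cv2.imwrite('pics/d2.png',cv2.resize(im[140:300,320:512,::-1],(720,600)))"
```

```text
shift [-0.05 -0.01  3.49] turn [-0.01  0.01  0.04] pos [0.4896 0.4001 0.3196] f [-0.  -0.1 -0.8] w 0.702 g 0.0 t 2.6
```

View pics/d2.png

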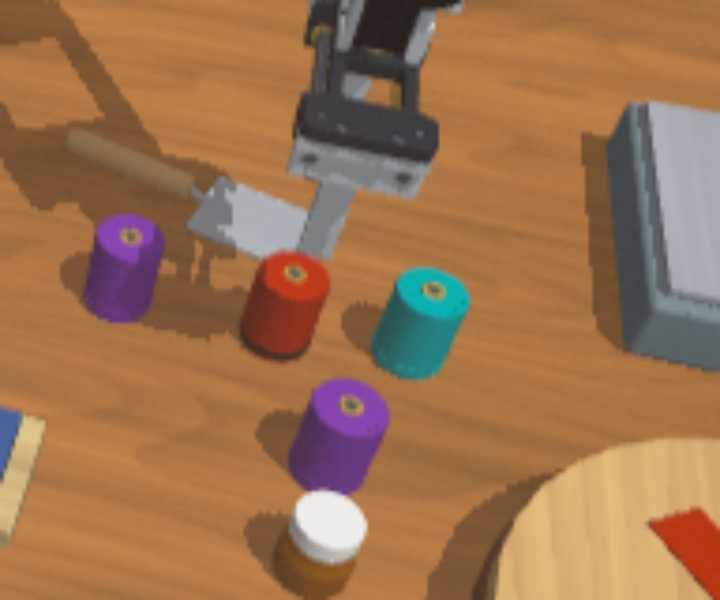

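The gripper hangs above and behind the red 46 plug (crop pixel 285,305). I'll check where its fingertips project against the picture.

```bash
python3 -c "
from h import *
for P in [(.4896,.4,.12),(.523,.4,.12),(.456,.4,.12),(.4893,.3986,.064)]:
    u=proj('scene',P);t=proj('top',P);print(P,((u-[320,140])*3.75).round(),((t-[60,140])*5).round())"
```

```text
(0.4896, 0.4, 0.12) [316. 212.] [320. 346.]
(0.523, 0.4, 0.12) [312. 248.] [323. 282.]
(0.456, 0.4, 0.12) [320. 177.] [316. 411.]
(0.4893, 0.3986, 0.064) [293. 272.] [356. 359.]
```

View pics/d.png

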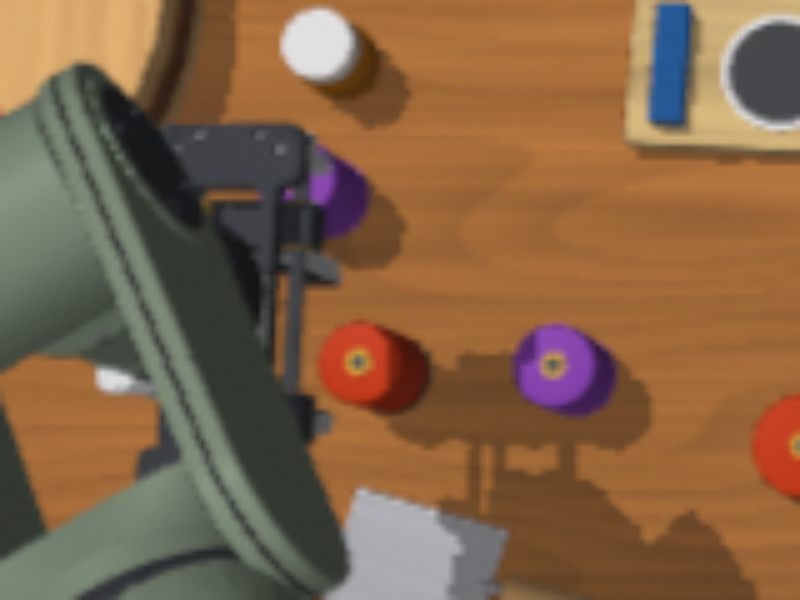

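The geometry agrees: fingers front and back of the red plug, clear of its neighbours. Descend and grip.

Emit:
{"name": "drive_tool", "arguments": {
  "plan": [
    [-0.05, 0, 0.5, 0, 0, 0],
    [0, 0, 0.7, 0, 0, 0],
    [0, 0, 0.7, 0, 0, 0],
    [0, 0, 0.7, 0, 0, 0],
    [0, 0, 0.6, 0, 0, 0],
    [0, 0, 0.3, 0, 0, 0],
    [0, 0, 0, 0, 0, 0]
  ]
}}

```text
time_s: 3.58
tool_pos: [0.4887, 0.3991, 0.2144]
tcp_rot: [-3.14, 0.001, 1.575]
ft_force: [0.8, 0.3, 0.3]
gripper_width: 0.699
grasp_force: 0.0
```

Emit:
{"name": "drive_tool", "arguments": {
  "plan": [
    [0, 0, 0, 0, 0, 0],
    [0, 0, 0, 0, 0, 0],
    [0, 0, 0, 0, 0, 0],
    [0, 0, 0, 0, 0, 0],
    [0, 0, 0, 0, 0, 0]
  ],
  "gripper": 0.4,
  "squeeze": 15
}}

```text
time_s: 4.2
tool_pos: [0.4893, 0.3995, 0.2164]
tcp_rot: [3.14, -0.001, 1.575]
ft_force: [-0.5, -0.2, 5.0]
gripper_width: 0.489
grasp_force: 15.0
```

Emit:
{"name": "drive_tool", "arguments": {
  "plan": [
    [0, 0, -0.5, 0, 0, 0],
    [0, 0, -0.8, 0, 0, 0],
    [0, 0, -0.9, 0, 0, 0],
    [-0.6, 0.3, -0.8, 0, 0, 0],
    [-0.9, 0.5, 0, 0, 0, 0],
    [-0.9, 0.5, 0, 0, 0, 0],
    [-0.9, 0.5, 0, 0, 0, 0],
    [-0.9, 0.5, 0, 0, 0, 0],
    [-0.9, 0.5, 0, 0, 0, 0],
    [-0.9, 0.5, 0, 0, 0, 0]
  ]
}}

```text
time_s: 5.45
tool_pos: [0.5888, 0.2187, 0.3054]
tcp_rot: [-3.141, 0.0, 1.575]
ft_force: [0.7, 0.6, -0.9]
gripper_width: 0.485
grasp_force: 15.0
```

```bash
python3 -c "
from h import *
go(*M_[46],.0545)"
```

```text
shift [-4.21  2.31  2.36] turn [-0.01  0.    0.04] pos [0.5888 0.2187 0.3054] f [ 0.7  0.6 -0.9] w 0.485 g 15.0 t 5.5
```

Emit:
{"name": "drive_tool", "arguments": {
  "plan": [
    [-0.8, 0.5, 0, 0, 0, 0],
    [-0.9, 0.5, 0, 0, 0, 0],
    [-0.9, 0.5, 0, 0, 0, 0],
    [-0.8, 0.4, 0, 0, 0, 0],
    [-0.5, 0.3, 0, 0, 0, 0.04],
    [-0.3, 0.1, 0.3, 0, 0, 0],
    [0, 0, 0.6, 0, 0, 0],
    [0, 0, 0.6, 0, 0, 0],
    [0, 0, 0.3, 0, 0, 0],
    [0, 0, 0, 0, 0, 0]
  ]
}}

```text
time_s: 6.7
tool_pos: [0.6573, 0.0945, 0.2496]
tcp_rot: [-3.138, 0.0, 1.571]
ft_force: [-0.7, -0.8, -0.1]
gripper_width: 0.485
grasp_force: 15.0
```

```bash
python3 -c "
from h import *
go(*M_[46],.0545)"
```

```text
shift [-0.06  0.04  0.5 ] turn [-0.03  0.    0.01] pos [0.6573 0.0945 0.2496] f [-0.7 -0.8 -0.1] w 0.485 g 15.0 t 6.7
```

Emit:
{"name": "drive_tool", "arguments": {
  "plan": [
    [-0.03, 0.02, 0.2, 0, 0, 0],
    [-0.02, 0.02, 0.2, 0, 0, 0],
    [0, 0, 0.1, 0, 0, 0],
    [0, 0, 0, 0, 0, 0]
  ]
}}

```text
time_s: 7.2
tool_pos: [0.6592, 0.0923, 0.2361]
tcp_rot: [-3.141, 0.0, 1.571]
ft_force: [1.2, -0.6, -0.5]
gripper_width: 0.486
grasp_force: 15.0
```

```bash
python3 -c "
from h import *
go(*M_[46],.0545)"
```

```text
shift [ 0.01 -0.02  0.05] turn [-0.01  0.   -0.  ] pos [0.6592 0.0923 0.2361] f [ 1.2 -0.6 -0.5] w 0.486 g 15.0 t 7.2
```

Emit:
{"name": "drive_tool", "arguments": {
  "plan": [
    [0, 0, 0.06, 0, 0, 0],
    [0, 0, 0, 0, 0, 0]
  ]
}}

```text
time_s: 7.45
tool_pos: [0.6593, 0.0924, 0.2346]
tcp_rot: [-3.142, 0.0, 1.571]
ft_force: [-0.9, -0.5, -1.4]
gripper_width: 0.486
grasp_force: 15.0
```

Emit:
{"name": "drive_tool", "arguments": {
  "plan": [
    [0, 0, 0.05, 0, 0, 0],
    [0, 0, 0, 0, 0, 0]
  ]
}}

```text
time_s: 7.7
tool_pos: [0.6595, 0.0924, 0.2344]
tcp_rot: [3.141, 0.0, 1.571]
ft_force: [-3.5, -1.3, 5.8]
gripper_width: 0.487
grasp_force: 15.0
```

Contact (5.8 N). Release, rise and head to riser56.

Emit:
{"name": "drive_tool", "arguments": {
  "plan": [
    [0, 0, 0, 0, 0, 0],
    [0, 0, 0, 0, 0, 0],
    [0, 0, 0, 0, 0, 0],
    [0, 0, -0.4, 0, 0, 0],
    [0, 0, -0.8, 0, 0, 0],
    [0, 0, -0.9, 0, 0, 0],
    [0, 0, -0.9, 0, 0, 0],
    [0.3, -0.9, -0.2, 0, 0, 0],
    [0.3, -0.9, 0, 0, 0, 0],
    [0.3, -0.9, 0, 0, 0, 0]
  ],
  "gripper": 0.75
}}

```text
time_s: 8.95
tool_pos: [0.5777, 0.1197, 0.3303]
tcp_rot: [3.14, -0.0, 1.571]
ft_force: [0.4, -0.7, -0.4]
gripper_width: 0.75
grasp_force: 0.0
```

```bash
python3 -c "
from h import *
go(*R_[56],.04)"
```

```text
shift [ 1.14 -4.44  3.67] turn [ 0.02 -0.   -0.  ] pos [0.5777 0.1197 0.3303] f [ 0.4 -0.7 -0.4] w 0.75 g 0.0 t 8.9
```

Emit:
{"name": "drive_tool", "arguments": {
  "plan": [
    [0.3, -0.9, 0, 0, 0, 0],
    [0.3, -0.9, 0, 0, 0, 0],
    [0.3, -0.9, 0, 0, 0, 0],
    [0.2, -0.9, 0, 0, 0, 0],
    [0, -0.8, 0, 0, 0, 0],
    [0, 0, 0, 0, 0, 0]
  ]
}}

```text
time_s: 9.7
tool_pos: [0.4453, 0.1527, 0.3297]
tcp_rot: [3.141, -0.0, 1.571]
ft_force: [1.1, 0.0, -0.1]
gripper_width: 0.749
grasp_force: 0.0
```

```bash
python3 -c "
from h import *
go(*R_[56],.04)
im=read_camera('scene');cv2.imwrite('pics/e.png',cv2.resize(im[130:290,140:353,::-1],(800,600)))"
```

```text
shift [ 0.04 -0.03  3.66] turn [ 0.01 -0.    0.01] pos [0.4453 0.1527 0.3297] f [ 1.1  0.  -0.1] w 0.749 g 0.0 t 9.7
```

View pics/e.png

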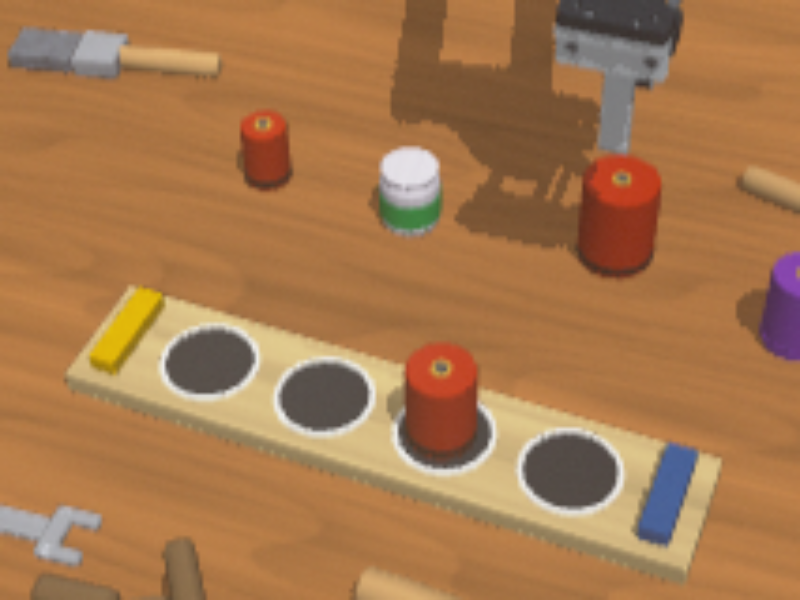

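The 46 stands centred on its mark (440,430), with the 56 under the gripper at (620,215). Descend and grip.

Emit:
{"name": "drive_tool", "arguments": {
  "plan": [
    [0.03, -0.02, 0.5, 0, 0, 0],
    [0, 0, 0.8, 0, 0, 0],
    [0, 0, 0.8, 0, 0, 0],
    [0, 0, 0.7, 0, 0, 0],
    [0, 0, 0.6, 0, 0, 0],
    [0, 0, 0.26, 0, 0, 0],
    [0, 0, 0, 0, 0, 0]
  ]
}}

```text
time_s: 10.62
tool_pos: [0.4458, 0.1532, 0.2183]
tcp_rot: [-3.14, 0.0, 1.57]
ft_force: [-0.3, -0.7, 0.4]
gripper_width: 0.754
grasp_force: 0.0
```

Emit:
{"name": "drive_tool", "arguments": {
  "plan": [
    [0, 0, 0, 0, 0, 0],
    [0, 0, 0, 0, 0, 0],
    [0, 0, 0, 0, 0, 0],
    [0, 0, 0, 0, 0, 0],
    [0, 0, 0, 0, 0, 0]
  ],
  "gripper": 0.5,
  "squeeze": 20
}}

```text
time_s: 11.25
tool_pos: [0.4461, 0.1534, 0.2199]
tcp_rot: [3.14, -0.0, 1.571]
ft_force: [0.3, -0.1, 4.1]
gripper_width: 0.595
grasp_force: 20.0
```

Emit:
{"name": "drive_tool", "arguments": {
  "plan": [
    [0, 0, -0.5, 0, 0, 0],
    [0, 0, -0.9, 0, 0, 0],
    [0, 0, -0.9, 0, 0, 0],
    [0, 0.7, -0.6, 0, 0, 0],
    [0.1, 0.9, 0, 0, 0, 0],
    [0.1, 0.9, 0, 0, 0, 0],
    [0.1, 0.9, 0, 0, 0, 0],
    [0.1, 0.9, 0, 0, 0, 0],
    [0.1, 0.9, 0, 0, 0, 0],
    [0.1, 0.9, 0, 0, 0, 0]
  ]
}}

```text
time_s: 12.5
tool_pos: [0.6292, 0.1714, 0.3062]
tcp_rot: [-3.141, 0.0, 1.571]
ft_force: [1.1, 0.8, -1.3]
gripper_width: 0.592
grasp_force: 20.0
```

```bash
python3 -c "
from h import *
go(*M_[56],.0580)"
```

```text
shift [0.19 1.13 2.27] turn [-0.01  0.   -0.  ] pos [0.6292 0.1714 0.3062] f [ 1.1  0.8 -1.3] w 0.592 g 20.0 t 12.5
```

Emit:
{"name": "drive_tool", "arguments": {
  "plan": [
    [0.1, 0.6, 0, 0, 0, 0],
    [0.08, 0.4, 0.2, 0, 0, 0],
    [0, 0.12, 0.5, 0, 0, 0],
    [0, 0, 0.6, 0, 0, 0],
    [0, 0, 0.5, 0, 0, 0],
    [0, 0, 0.3, 0, 0, 0],
    [0, 0, 0, 0, 0, 0]
  ]
}}

```text
time_s: 13.38
tool_pos: [0.6617, 0.1767, 0.2419]
tcp_rot: [-3.139, 0.0, 1.571]
ft_force: [-0.0, -0.5, -1.5]
gripper_width: 0.594
grasp_force: 20.0
```

```bash
python3 -c "
from h import *
go(*M_[56],.0580);go(*M_[56],.0580)"
```

```text
shift [0.02 0.04 0.13] turn [-0.02  0.   -0.  ] pos [0.6617 0.1767 0.2419] f [-0.  -0.5 -1.5] w 0.594 g 20.0 t 13.4
shift [0.02 0.04 0.13] turn [-0.02  0.   -0.  ] pos [0.6617 0.1767 0.2419] f [-0.  -0.5 -1.5] w 0.594 g 20.0 t 13.4
```

Emit:
{"name": "drive_tool", "arguments": {
  "plan": [
    [0.02, 0.03, 0.08, 0, 0, 0],
    [0, 0, 0.04, 0, 0, 0],
    [0, 0, 0, 0, 0, 0]
  ]
}}

```text
time_s: 13.75
tool_pos: [0.6634, 0.1773, 0.2401]
tcp_rot: [3.141, -0.0, 1.571]
ft_force: [-0.1, 0.1, -2.2]
gripper_width: 0.589
grasp_force: 20.0
```

Emit:
{"name": "drive_tool", "arguments": {
  "plan": [
    [0, 0, 0.06, 0, 0, 0],
    [0, 0, 0, 0, 0, 0]
  ]
}}

```text
time_s: 14.0
tool_pos: [0.6633, 0.1773, 0.238]
tcp_rot: [3.141, -0.0, 1.571]
ft_force: [1.1, -0.6, -1.4]
gripper_width: 0.593
grasp_force: 20.0
```

Emit:
{"name": "drive_tool", "arguments": {
  "plan": [
    [0, 0, 0.05, 0, 0, 0],
    [0, 0, 0, 0, 0, 0]
  ]
}}

```text
time_s: 14.25
tool_pos: [0.6634, 0.1774, 0.238]
tcp_rot: [3.141, 0.0, 1.571]
ft_force: [-3.2, -1.2, 5.1]
gripper_width: 0.594
grasp_force: 20.0
```

Emit:
{"name": "drive_tool", "arguments": {
  "plan": [
    [0, 0, 0, 0, 0, 0],
    [0, 0, 0, 0, 0, 0],
    [0, 0, 0, 0, 0, 0],
    [0, 0, -0.4, 0, 0, 0],
    [0, 0, -0.8, 0, 0, 0],
    [0, 0, -0.9, 0, 0, 0],
    [0, 0, -0.9, 0, 0, 0],
    [-0.5, -0.6, -0.2, 0, 0, 0],
    [-0.8, -0.6, 0, 0, 0, 0],
    [-0.8, -0.6, 0, 0, 0, 0]
  ],
  "gripper": 0.75
}}

```text
time_s: 15.5
tool_pos: [0.6088, 0.1139, 0.3336]
tcp_rot: [3.14, 0.0, 1.571]
ft_force: [-0.2, -0.7, 1.5]
gripper_width: 0.749
grasp_force: 0.0
```

Emit:
{"name": "drive_tool", "arguments": {
  "plan": [
    [-0.8, -0.6, 0, 0, 0, 0],
    [-0.8, -0.6, 0, 0, 0, 0],
    [-0.8, -0.6, 0, 0, 0, 0],
    [-0.8, -0.6, 0, 0, 0, 0],
    [-0.8, -0.6, 0, 0, 0, 0],
    [-0.8, -0.6, 0, 0, 0, 0],
    [-0.8, -0.6, 0, 0, 0, 0],
    [-0.8, -0.6, 0, 0, 0, 0],
    [-0.8, -0.6, 0, 0, 0, 0]
  ],
  "gripper": 0.6
}}

```text
time_s: 16.62
tool_pos: [0.4467, -0.1024, 0.3334]
tcp_rot: [3.14, 0.001, 1.571]
ft_force: [-0.4, -0.2, 0.0]
gripper_width: 0.602
grasp_force: 0.0
```

```bash
python3 -c "
from h import *
go(*R_[36],.03)"
```

```text
shift [-0.68 -0.05  4.12] turn [ 0.02  0.01 -0.  ] pos [ 0.4467 -0.1024  0.3334] f [-0.4 -0.2  0. ] w 0.602 g 0.0 t 16.6
```

Emit:
{"name": "drive_tool", "arguments": {
  "plan": [
    [-0.5, -0.04, 0.3, 0, 0, 0],
    [-0.17, 0, 0.5, 0, 0, 0],
    [0, 0, 0.8, 0, 0, 0],
    [0, 0, 0.8, 0, 0, 0],
    [0, 0, 0.8, 0, 0, 0],
    [0, 0, 0.6, 0, 0, 0],
    [0, 0, 0.3, 0, 0, 0],
    [0, 0, 0, 0, 0, 0]
  ]
}}

```text
time_s: 17.62
tool_pos: [0.4459, -0.1213, 0.2083]
tcp_rot: [-3.14, -0.001, 1.571]
ft_force: [-0.8, -0.6, -0.3]
gripper_width: 0.6
grasp_force: 0.0
```

Emit:
{"name": "drive_tool", "arguments": {
  "plan": [
    [0, 0, 0, 0, 0, 0],
    [0, 0, 0, 0, 0, 0],
    [0, 0, 0, 0, 0, 0],
    [0, 0, 0, 0, 0, 0],
    [0, 0, 0, 0, 0, 0]
  ],
  "gripper": 0.3,
  "squeeze": 15
}}

```text
time_s: 18.25
tool_pos: [0.4464, -0.122, 0.2101]
tcp_rot: [3.14, 0.001, 1.571]
ft_force: [-1.6, -0.1, 6.3]
gripper_width: 0.377
grasp_force: 15.0
```

Emit:
{"name": "drive_tool", "arguments": {
  "plan": [
    [0, 0, -0.5, 0, 0, 0],
    [0, 0, -0.9, 0, 0, 0],
    [0, 0, -0.9, 0, 0, 0],
    [0.3, 0.6, -0.6, 0, 0, 0],
    [0.6, 0.9, 0, 0, 0, 0],
    [0.6, 0.9, 0, 0, 0, 0],
    [0.6, 0.9, 0, 0, 0, 0],
    [0.6, 0.9, 0, 0, 0, 0],
    [0.6, 0.9, 0, 0, 0, 0],
    [0.6, 0.9, 0, 0, 0, 0]
  ]
}}

```text
time_s: 19.5
tool_pos: [0.6265, -0.0041, 0.2966]
tcp_rot: [-3.141, 0.0, 1.571]
ft_force: [-0.4, -0.4, -0.4]
gripper_width: 0.38
grasp_force: 15.0
```

```bash
python3 -c "
from h import *
go(*M_[36],.05)"
```

```text
shift [0.38 0.92 2.22] turn [-0.01  0.   -0.  ] pos [ 0.6265 -0.0041  0.2966] f [-0.4 -0.4 -0.4] w 0.38 g 15.0 t 19.5
```

Emit:
{"name": "drive_tool", "arguments": {
  "plan": [
    [0.2, 0.5, 0, 0, 0, 0],
    [0.15, 0.35, 0.2, 0, 0, 0],
    [0.03, 0.07, 0.5, 0, 0, 0],
    [0, 0, 0.6, 0, 0, 0],
    [0, 0, 0.5, 0, 0, 0],
    [0, 0, 0.3, 0, 0, 0],
    [0, 0, 0.06, 0, 0, 0],
    [0, 0, 0, 0, 0, 0]
  ]
}}

```text
time_s: 20.5
tool_pos: [0.6538, 0.0065, 0.2319]
tcp_rot: [3.141, 0.0, 1.571]
ft_force: [-0.6, -0.2, -1.1]
gripper_width: 0.384
grasp_force: 15.0
```

```bash
python3 -c "
from h import *
go(*M_[36],.048)"
```

```text
shift [0.02 0.01 0.13] turn [ 0.01  0.   -0.  ] pos [0.6538 0.0065 0.2319] f [-0.6 -0.2 -1.1] w 0.384 g 15.0 t 20.5
```

Emit:
{"name": "drive_tool", "arguments": {
  "plan": [
    [0.02, 0, 0.06, 0, 0, 0],
    [0, 0, 0.05, 0, 0, 0],
    [0, 0, 0, 0, 0, 0]
  ]
}}

```text
time_s: 20.88
tool_pos: [0.6536, 0.0073, 0.2283]
tcp_rot: [3.141, 0.0, 1.571]
ft_force: [-0.9, 0.0, -1.0]
gripper_width: 0.385
grasp_force: 15.0
```

Emit:
{"name": "drive_tool", "arguments": {
  "plan": [
    [0, 0, 0.05, 0, 0, 0],
    [0, 0, 0, 0, 0, 0]
  ]
}}

```text
time_s: 21.12
tool_pos: [0.6538, 0.0073, 0.2281]
tcp_rot: [3.141, 0.0, 1.571]
ft_force: [-2.3, 0.5, 5.4]
gripper_width: 0.379
grasp_force: 15.0
```

Emit:
{"name": "drive_tool", "arguments": {
  "plan": [
    [0, 0, 0, 0, 0, 0],
    [0, 0, 0, 0, 0, 0],
    [0, 0, 0, 0, 0, 0],
    [0, 0, -0.4, 0, 0, 0],
    [0, 0, -0.8, 0, 0, 0],
    [0, 0, -0.9, 0, 0, 0],
    [0, 0, -0.8, 0, 0, 0],
    [-0.8, -0.2, 0, 0, 0, 0],
    [-0.9, -0.2, 0, 0, 0, 0],
    [-0.9, -0.2, 0, 0, 0, 0]
  ],
  "gripper": 0.6
}}

```text
time_s: 22.38
tool_pos: [0.6356, -0.0715, 0.3149]
tcp_rot: [3.14, 0.0, 1.571]
ft_force: [0.6, -1.0, 0.2]
gripper_width: 0.601
grasp_force: 0.0
```

Emit:
{"name": "drive_tool", "arguments": {
  "plan": [
    [-0.9, -0.2, 0, 0, 0, 0],
    [-0.9, -0.2, 0, 0, 0, 0],
    [-0.9, -0.2, 0, 0, 0, 0],
    [-0.9, -0.2, 0, 0, 0, 0],
    [-0.9, -0.2, 0, 0, 0, 0],
    [-0.9, -0.2, 0, 0, 0, 0],
    [-0.9, -0.3, 0, 0, 0, 0],
    [-0.9, -0.3, 0, 0, 0, 0],
    [-0.9, -0.3, 0, 0, 0, 0],
    [-0.9, -0.3, 0, 0, 0, 0]
  ]
}}

```text
time_s: 23.62
tool_pos: [0.5633, -0.3417, 0.3148]
tcp_rot: [3.141, 0.001, 1.571]
ft_force: [1.1, -0.6, -0.2]
gripper_width: 0.604
grasp_force: 0.0
```

```bash
python3 -c "
from h import *
go(*R_[26],.025)"
```

```text
shift [-1.81 -0.35  3.66] turn [ 0.01  0.01 -0.  ] pos [ 0.5633 -0.3417  0.3148] f [ 1.1 -0.6 -0.2] w 0.604 g 0.0 t 23.6
```

Emit:
{"name": "drive_tool", "arguments": {
  "plan": [
    [-0.9, -0.2, 0, 0, 0, 0],
    [-0.7, -0.12, 0, 0, 0, 0],
    [-0.17, 0, 0.3, 0, 0, 0],
    [0, 0, 0.5, 0, 0, 0],
    [0, 0, 0.5, 0, 0, 0],
    [0, 0, 0, 0, 0, 0]
  ]
}}

```text
time_s: 24.38
tool_pos: [0.5535, -0.3923, 0.2716]
tcp_rot: [-3.138, -0.004, 1.572]
ft_force: [-0.5, 0.1, 0.7]
gripper_width: 0.6
grasp_force: 0.0
```

```bash
python3 -c "
from h import *
go(*R_[26],.025)
im=read_camera('scene');cv2.imwrite('pics/f.png',cv2.resize(im[120:300,80:336,::-1],(800,562)))"
```

```text
shift [-0.13 -0.01  2.22] turn [-0.04 -0.04  0.01] pos [ 0.5535 -0.3923  0.2716] f [-0.5  0.1  0.7] w 0.6 g 0.0 t 24.4
```

View pics/f.png

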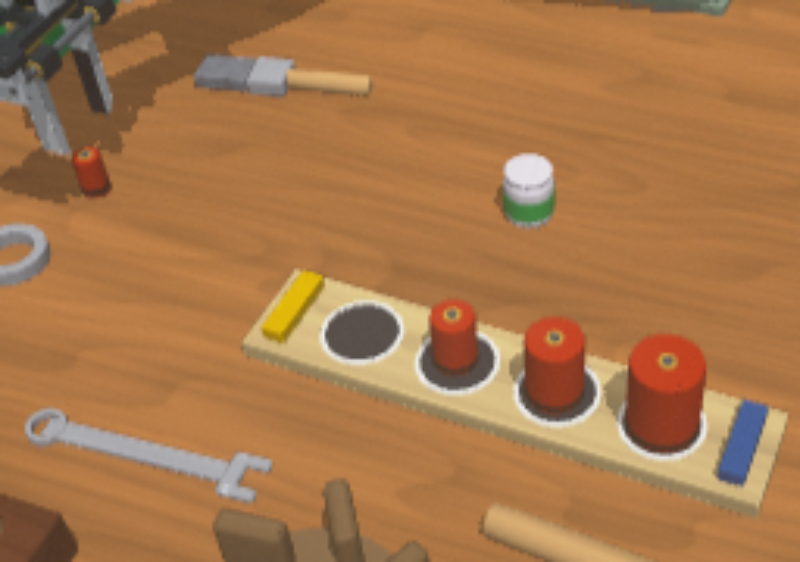

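Three plugs stand in order and centred: (455,360), (555,390) and (663,420). The 26 is at (92,170) below the gripper. Correct y and descend.

Emit:
{"name": "drive_tool", "arguments": {
  "plan": [
    [-0.12, -0.02, 0.3, 0, 0, 0],
    [0, 0, 0.7, 0, 0, 0],
    [0, 0, 0.6, 0, 0, 0],
    [0, 0, 0.4, 0, 0, 0],
    [0, 0, 0.22, 0, 0, 0],
    [0, 0, 0, 0, 0, 0]
  ]
}}

```text
time_s: 25.18
tool_pos: [0.5532, -0.3974, 0.2074]
tcp_rot: [-3.141, -0.001, 1.571]
ft_force: [-0.4, 0.3, 0.1]
gripper_width: 0.599
grasp_force: 0.0
```

Emit:
{"name": "drive_tool", "arguments": {
  "plan": [
    [0, 0, 0, 0, 0, 0],
    [0, 0, 0, 0, 0, 0],
    [0, 0, 0, 0, 0, 0],
    [0, 0, 0, 0, 0, 0],
    [0, 0, 0, 0, 0, 0],
    [0, 0, 0, 0, 0, 0]
  ],
  "gripper": 0.2,
  "squeeze": 12
}}

```text
time_s: 25.92
tool_pos: [0.5535, -0.3976, 0.2086]
tcp_rot: [3.141, 0.0, 1.571]
ft_force: [0.1, 0.4, 2.5]
gripper_width: 0.275
grasp_force: 12.0
```

Emit:
{"name": "drive_tool", "arguments": {
  "plan": [
    [0, 0, -0.5, 0, 0, 0],
    [0, 0, -0.9, 0, 0, 0],
    [0, 0, -0.9, 0, 0, 0],
    [0.6, 0.2, -0.4, 0, 0, 0],
    [0.9, 0.3, 0, 0, 0, 0],
    [0.9, 0.3, 0, 0, 0, 0],
    [0.9, 0.3, 0, 0, 0, 0],
    [0.9, 0.3, 0, 0, 0, 0],
    [0.9, 0.3, 0, 0, 0, 0],
    [0.9, 0.3, 0, 0, 0, 0]
  ]
}}

```text
time_s: 27.18
tool_pos: [0.6134, -0.215, 0.2886]
tcp_rot: [-3.14, -0.001, 1.571]
ft_force: [1.1, 0.0, -1.0]
gripper_width: 0.275
grasp_force: 12.0
```

```bash
python3 -c "
from h import *
go(*M_[26],.045)"
```

```text
shift [4.57 1.24 2.13] turn [-0.01 -0.01  0.01] pos [ 0.6134 -0.215   0.2886] f [ 1.1  0.  -1. ] w 0.275 g 12.0 t 27.2
```

Emit:
{"name": "drive_tool", "arguments": {
  "plan": [
    [0.9, 0.3, 0, 0, 0, 0],
    [0.9, 0.3, 0, 0, 0, 0],
    [0.9, 0.3, 0, 0, 0, 0],
    [0.9, 0.2, 0, 0, 0, 0],
    [0.7, 0.1, 0.1, 0, 0, 0],
    [0.2, 0.04, 0.4, 0, 0, 0],
    [0, 0, 0.6, 0, 0, 0],
    [0, 0, 0.5, 0, 0, 0],
    [0, 0, 0.3, 0, 0, 0],
    [0, 0, 0, 0, 0, 0]
  ]
}}

```text
time_s: 28.42
tool_pos: [0.65, -0.0831, 0.2306]
tcp_rot: [-3.139, -0.001, 1.57]
ft_force: [0.1, -0.5, -0.1]
gripper_width: 0.275
grasp_force: 12.0
```

```bash
python3 -c "
from h import *
go(M_[26][0],M_[26][1]-.0015,.0455)"
```

```text
shift [0.13 0.02 0.17] turn [-0.02 -0.01 -0.01] pos [ 0.65   -0.0831  0.2306] f [ 0.1 -0.5 -0.1] w 0.275 g 12.0 t 28.4
```

Emit:
{"name": "drive_tool", "arguments": {
  "plan": [
    [0.12, 0.01, 0.04, 0, 0, 0],
    [0, 0, 0.06, 0, 0, 0],
    [0, 0, 0.03, 0, 0, 0],
    [0, 0, 0, 0, 0, 0]
  ]
}}

```text
time_s: 28.92
tool_pos: [0.6509, -0.0788, 0.2284]
tcp_rot: [3.141, 0.0, 1.571]
ft_force: [0.7, 0.2, 0.2]
gripper_width: 0.275
grasp_force: 12.0
```

Emit:
{"name": "drive_tool", "arguments": {
  "plan": [
    [0, 0, 0.05, 0, 0, 0],
    [0, 0, 0, 0, 0, 0]
  ]
}}

```text
time_s: 29.18
tool_pos: [0.6509, -0.0789, 0.2267]
tcp_rot: [-3.142, 0.0, 1.571]
ft_force: [0.7, -0.2, -1.1]
gripper_width: 0.275
grasp_force: 12.0
```

Emit:
{"name": "drive_tool", "arguments": {
  "plan": [
    [0, 0, 0.04, 0, 0, 0],
    [0, 0, 0, 0, 0, 0]
  ]
}}

```text
time_s: 29.42
tool_pos: [0.651, -0.0789, 0.2266]
tcp_rot: [-3.142, 0.0, 1.571]
ft_force: [-2.8, 0.1, 3.9]
gripper_width: 0.275
grasp_force: 12.0
```

Contact. Release, rise and move away.

Emit:
{"name": "drive_tool", "arguments": {
  "plan": [
    [0, 0, 0, 0, 0, 0],
    [0, 0, 0, 0, 0, 0],
    [0, 0, 0, 0, 0, 0],
    [0, 0, -0.4, 0, 0, 0],
    [0, 0, -0.8, 0, 0, 0],
    [0, 0, -0.9, 0, 0, 0],
    [0, 0, -0.9, 0, 0, 0],
    [-0.8, 0, -0.5, 0, 0, 0],
    [-0.9, -0.3, 0, 0, 0, 0],
    [-0.9, -0.3, 0, 0, 0, 0]
  ],
  "gripper": 0.6
}}

```text
time_s: 30.68
tool_pos: [0.6325, -0.1591, 0.331]
tcp_rot: [3.141, 0.001, 1.57]
ft_force: [0.0, -0.2, -1.0]
gripper_width: 0.6
grasp_force: 0.0
```

Emit:
{"name": "drive_tool", "arguments": {
  "plan": [
    [-0.9, -0.3, 0, 0, 0, 0],
    [-0.9, -0.3, 0, 0, 0, 0],
    [-0.9, -0.3, 0, 0, 0, 0],
    [-0.9, -0.3, 0, 0, 0, 0],
    [-0.9, -0.3, 0, 0, 0, 0],
    [-0.5, 0, 0, 0, 0, 0],
    [0, 0, 0, 0, 0, 0],
    [0, 0, 0, 0, 0, 0]
  ]
}}

```text
time_s: 31.68
tool_pos: [0.5881, -0.3064, 0.3304]
tcp_rot: [-3.141, -0.001, 1.571]
ft_force: [0.4, -0.2, -0.2]
gripper_width: 0.601
grasp_force: 0.0
```

```bash
python3 - <<'E'
from h import *
a=read_camera('scene')[180:290,140:340,::-1]; b=read_camera('top')[125:190,170:350,::-1]
cv2.imwrite('pics/g.png',np.vstack([cv2.resize(a,(600,330),interpolation=2),cv2.resize(b,(600,217),interpolation=2)]))
g=b.astype(int)
for k,h in {26:.062,36:.072,46:.082,56:.092}.items():
    u,v=proj('top',(*M_[k],h))-[170,125]; U,V=int(round(u)),int(round(v))
    t=g[V-5:V+6,U-5:U+6]; y,x=np.nonzero((t[...,1]>85)&(t[...,2]<t[...,1]*2.2)); 
    p=(x.mean()+U-5+170,y.mean()+V-5+125); print(k,len(x),((ray('top',p,h)-M_[k])*1000).round(1))
E
```

```text
26 29 [ 3.5 -0.9]
36 36 [3.8 0.5]
46 27 [ 0.8 -1. ]
56 29 [0.5 0.7]
```

View pics/g.png

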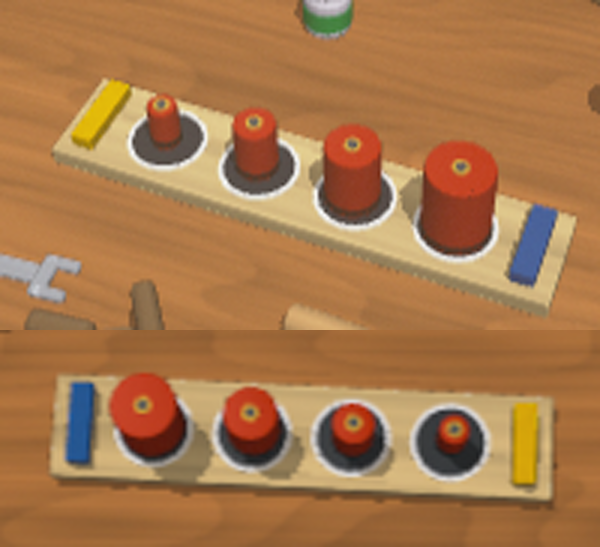

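Both views show all four upright in order, blue end largest. I'll recheck the 26 and 36 with a tighter window, since the rim may have entered the mask.

```bash
python3 - <<'E'
from h import *
im=read_camera('top')[:,:,::-1]; g=im.astype(int)
for k,h in {26:.062,36:.072,46:.082,56:.092}.items():
    u,v=proj('top',(*M_[k],h)); U,V=int(round(u)),int(round(v))
    t=g[V-5:V+6,U-5:U+6]; print(k,round(u-U+5,1),round(v-V+5,1)); 
    if k<40: print(t[...,1])
E
```

```text
26 5.1 5.4
[[ 96  58  58  58  57  58  58  80 142 194 207]
 [ 58  58  58  57  54  53  53  55  56 107 180]
 [ 58  57  55  51  58  63  56  49  53  57  80]
 [ 58  53  57  77  97 105 100  70  46  53  57]
 [ 53  55  78 126 126 118 135 106  51  50  56]
 [ 50  54  91 120 104  80 106 110  75  43  53]
 [ 41  49  86 105 100  94 119 112  70  47  53]
 [ 30  45  57  99 122 124 122  88  43  49  56]
 [ 29  31  48  54  68  78  64  47  38  42  53]
 [ 26  21  30  41  48  48  45  38  31  35  48]
 [ 33  22  24  24  27  29  27  25  33  37  39]]
36 5.3 5.2
[[202 187 142 122  90  48  74  85 138 190 205]
 [132  97  54  54  55  53  52  51  49  70 140]
 [ 55  56  58  57  65  69  63  53  49  48  51]
 [ 52  58  59  61 101 113 100  80  57  48  47]
 [ 57  61  60  84 129 126 120 122  89  53  46]
 [ 58  62  60 110 116  91  81 130 118  62  48]
 [ 58  62  60 106 126 110  99 128 110  60  48]
 [ 55  61  61  87 129 137 139 118  73  50  48]
 [ 45  58  61  60  71  90  91  69  51  51  48]
 [ 34  49  59  58  57  55  54  53  53  50  42]
 [ 28  30  47  56  55  55  54  52  50  43  31]]
46 5.0 4.6
56 4.6 5.1
```

The rim had contaminated the mask; the brass centres are within about 1 mm of the marks. Hand in.

```bash
python3 -c "
from rig import *
print(close_job())"
```

```text
the job is handed in; nothing more can be done
None
```

All four red risers stand upright on their marks, smallest by the yellow block and largest by the blue, within about 1 mm of centre in the last picture; the arm was clear and the job was handed in at about 32 s.

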